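# Gauge a sample in the lever press and note its travel

### The arm

A 6-joint arm with a two-finger parallel gripper is mounted at the origin on the work surface. World frame = base frame: x ahead of the robot, y to its left, z up, the work surface at z = 0. Lengths are in mm, angles in rad, forces in N, time in s.
With the tool pointing down it reaches from about 350 to 975 mm from the base axis. Payload 17.4 kg.
Tool frame: the origin (TCP) lies between the finger pads; the fingertips stand 11 mm ahead of it and the grasp point (between the pads) lies 8 mm behind it; z points along the fingers, x is the direction in which the jaws open and shut, and the axes are right-handed (so a half turn about z gives the same grasp; the last joint's range is limited). The gripper opens to 85 mm and grips with 20 to 120 N. Pads are 22 mm wide; open, the fingers measure 114 mm over their backs; the gripper's body (76 mm by 85 mm) begins 54 mm behind the grasp point. The pads swing forward as they close: fully open they stand 13 mm farther back than shut.
Start: joints at [-1.197, 0.116, 1.442, -0, 1.584, -0.038], TCP at [270.167, -618.581, 242.303] pointing down, gripper open.
Joint ranges: [-2.83, 2.83], [-0.83, 2.19], [0.07, 2.5], [-1.14, 4.28], [0.01, 3], [-2.97, 2.97]. Speed limits (rad/s): [1.89, 1.89, 2.22, 3.14, 3.14, 3.14].

### API

Orientations are given as a 3x3 rotation matrix whose columns are the frame's x, y, z axes.
In Python, from station import arm, optics gives the robot as it stands. The module is installed in compiled form; this text tells all that it offers. Calls block until the motion is done:
- arm.movep(position, orientation): joint-space move of the TCP to a pose.
- arm.move_l(position, speed=150, orientation=None): straight line of the TCP; orientation=None keeps the orientation; speed is the mean speed in mm/s.
- arm.movej(angles): joint-space move.
- arm.command_gripper(opening, strength=None): finger opening in mm; strength is the grip in N (None keeps the last); returns when the fingers have stopped.
- arm.dwell(seconds).
- arm.inverse_kinematics(position, orientation): joint angles nearest the present ones, or None.
- arm.get_obs(): the state.
- optics.grab_frame(name): name is "scene" or "side" or "wrist"; returns a dict with "image" (384x512x3 uint8, red, green, blue), "fx", "fy", "cx", "cy" (pixels), "origin" and "attitude" of the camera in the world. Camera axes: x right, y down, z forward; pixel columns grow to the right and rows downward; lengths in mm; the calibration is good to about 2 mm. A picture is of the moment at which its call begins. There is no depth.
A pose or a line that the arm cannot do raises arm.Unreachable and nothing moves.
- arm.hand_in(): hands the job in, once; it reports no verdict.
The state is a dict: "time_s": time; "q": joint angles; "qd": joint speeds; "joint_efforts": joint torques, N m; "tool_pos": TCP position; "tool_rot": TCP orientation; "wrist_force": force on the tool from outside, world axes, zero at the start; "ft_torque": the same for the moment, N m; "grip_width": finger opening in mm.
Only numpy, scipy, OpenCV 4.12 (cv2) and the standard library are available. Lean on these libraries where they do the work, as an engineer would, in place of code of your own. Each camera call takes 0.05 s, during which the arm holds its last target.

### The job

Press the lever of the small green press down by its orange pad, slowly, until it clearly firms up on the sample hidden inside (lean on it gently with about 12 newtons, never more than 20), then let the lever come back up. The red follower now shows how far the lever went: slide the yellow marker along the scale until it stands level with the follower, without touching the follower, and leave everything else where it is.

Things in the scene. Friction and masses are not known exactly. Their poses are not given: they have to be found in the camera images.
- press: small green bench press, fixed; base plate 230 x 340 x 20 mm (own x -130 to +100, own y -170 to +170). Origin on the table under it; own +x is the scale side, own y runs along the scale and the lever. Hinge posts at own x -66 to -14, y 85 to 135, 185 mm high. A closed steel cell, 70 mm across, 120 mm high, at own x -40, y 30, hides the sample
- lever_hinge (a point): centre of the lever's hinge, fixed in the press, 160 mm above the table; the hinge axis is the press's own x
- lever (a joint): lever angle, rad: 0 at rest (arm 0.30 rad above level), grows as the pad goes down, hard end 0.55. A spring pushes back with 1 to 5 N at the pad over a free travel that differs each time (ends between 0.17 and 0.41); from there the sample resists and the force at the pad climbs by about 1.5 N per mm. Let go, it springs back to 0. Arm 18 mm wide, 14 mm thick
- lever_pad: orange round pad, 44 mm across, 12 mm thick, on the lever's free end, 210 mm from the hinge towards the press's own -y; press it from above. It can spin on its pin and swings with the lever (about 210 mm per rad); at rest its top is about 240 mm above the table, tilted 0.30 rad with the arm. Origin: centre of its underside
- pad_top (a point): centre of the top face of the orange pad
- follower: small red pointer on the white scale, 20 mm (own x) by 12 mm, top 38 mm above the table. Origin on its centre line, on the scale's top. The lever pushes it towards the press's own -y (about 160 mm per rad of lever angle); it stays at the farthest place when the lever goes back. Only the lever may move it: do not touch it
- marker: yellow marker sliding on the scale beside the follower, at larger own x; own y +60 to -60 mm, needs about 2 N, stays put. Foot 24 mm along the scale, 13 mm high; upright fin 14 mm along, 22 mm across, top 87 mm above the table, black centre line. Origin on its centre line, scale height. Level = same own y as the follower. Starts farther to own -y than the follower gets
- marker_fin (a point): centre of the yellow fin, 72 mm above the table, where to grip it (close the fingers along the scale)
- disc: loose brown sample disc, 44 mm across, 8 mm thick, lying on the press's base plate; leave alone
- spare_disc: loose brown sample disc, 44 mm across, 8 mm thick, on the table; leave alone
- tin_a: loose aluminium can, 54 mm across, 50 mm high; leave alone
- tin_b: loose amber jar, 54 mm across, 50 mm high; leave alone
- weight: loose brass weight, 36 mm across, 54 mm high; leave alone
- beaker: loose steel beaker, 70 mm across, 90 mm high; leave alone
- spatula: loose spatula lying on the table beyond the press; leave alone
- scale_zero (a point): zero of the white scale, where the follower starts; press's own x 70, y 60 mm, 30 mm above the table. The strip spans own x 36 to 100, y +80 to -85 mm, ticks every 10 mm; readings grow towards own -y

How it is judged (in metres and radians):
On the way, in this order (a step that is already met when the one before it is completed fails the run):
1. the orange pad is pressed with more than 8 N while the lever is well down, that is, firmly on the sample, for 0.3 s (contact force between lever_pad and anything else above 8 N and value of joint lever above 0.15 rad), for 0.3 s.
2. the lever is let back up to its rest (value of joint lever below 0.04 rad), for 0.2 s.
At the end, for the whole second after the job is handed in: the yellow marker stands still, level with the red follower to within 4 mm along the scale; the follower has been pushed at least 22 mm from its start by the lever; the lever is back up at rest (below 0.04 rad) (y of marker in the frame of follower between -0.004 and 0.004 m and y of follower in the frame of press below 0.038 m and value of joint lever below 0.04 rad and linear speed of marker below 0.005 m/s); the robot touches nothing.
It fails at once if the orange pad is pressed with more than 22 N (the sample is crushed) (contact force between lever_pad and anything else above 22 N).
It fails at once if the red follower is touched by the robot (contact force between follower and the fingers above 1 N or contact force between follower and the arm above 1 N).
It fails at once if a bystander is moved more than 20 mm (distance of any of disc, spare_disc, tin_a, tin_b, weight, beaker, spatula from where it was at the start of the episode above 0.02 m).
It also fails if it takes over 51 s, if anything falls off the work surface, if the arm or the gripper's body presses on something with over 40 N, if the wrist force passes 120 N, or if a joint passes its speed limit or range.

## Working session

There is one attempt and no reset: what is moved stays moved. The work goes in short steps, each a Python script; the robot and the scene stay as the last script left them, time stands still between calls to the robot, and variables do not carry over. Pictures are saved under pics/ and viewed, and the job is handed in when it is done.

```bash
ls; mkdir -p pics; python3 - <<'E'
from station import arm, optics
import cv2,json,numpy as np
for n in ["scene","side","wrist"]:
    f=optics.grab_frame(n); cv2.imwrite(f"pics/{n}0.png",f["image"][:,:,::-1])
    print(n,f["fx"],f["fy"],f["cx"],f["cy"],np.round(f["origin"],1).tolist(),np.round(f["attitude"],4).tolist())
o=arm.get_obs(); print(o["time_s"],o["tool_pos"],o["wrist_force"],o["grip_width"]); print(np.round(o["tool_rot"],3))
E
```

```text
pics
scene 477.0572647142324 477.0572647142324 250.92972587723722 195.22190068144138 [1120.4, -725.6, 999.3] [[0.7913, 0.4048, -0.4583], [0.6113, -0.5422, 0.5766], [-0.0151, -0.7363, -0.6764]]
side 433.340897153807 433.340897153807 256.03248374628083 191.26388677633486 [15.7, 888.2, 878.2] [[-0.8403, -0.3279, 0.4317], [-0.5416, 0.4739, -0.6943], [0.0231, -0.8172, -0.5758]]
wrist 269.53165979903446 269.53165979903446 256.74885183241116 189.53837437986914 [334.3, -589.6, 373.5] [[0.3992, -0.8809, -0.2542], [-0.9169, -0.3837, -0.1102], [-0.0004, 0.2771, -0.9609]]
0.15 [ 270.0985027  -618.44773224  241.74150992] [ 0.65260453 -0.24627783 -0.22335191] 85.4980518309736
[[ 0.4   -0.916 -0.   ]
 [-0.916 -0.4    0.001]
 [-0.001 -0.    -1.   ]]
```

View pics/scene0.png

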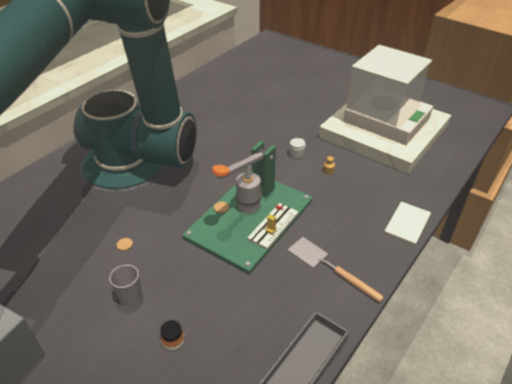

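View pics/side0.png

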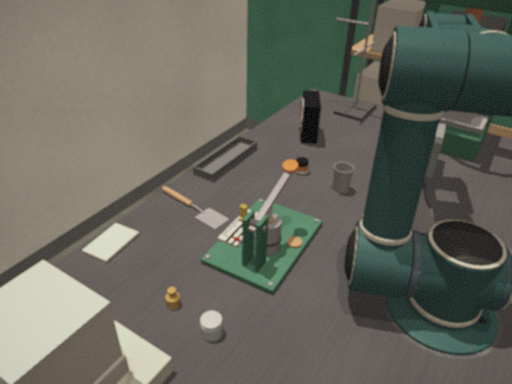

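The scene view shows the press near (250,225), with the pad at (221,170) and the yellow marker at (271,225). In the side view the pad is at (290,166) and the marker at (243,211). Next I'll measure the base plate, pad, marker and follower.

```bash
cat > h.py <<'E'
from station import arm, optics
import cv2, numpy as np
def ray(f,uv):
    d=np.array([(uv[0]-f["cx"])/f["fx"],(uv[1]-f["cy"])/f["fy"],1.0]); d=np.array(f["attitude"])@d
    return np.array(f["origin"],float),d/np.linalg.norm(d)
def plane(f,uv,z):
    o,d=ray(f,uv); return o+d*(z-o[2])/d[2]
def tri(fa,a,fb,b):
    o1,d1=ray(fa,a);o2,d2=ray(fb,b)
    s=np.linalg.lstsq(np.c_[d1,-d2],o2-o1,rcond=None)[0]
    p,q=o1+s[0]*d1,o2+s[1]*d2
    return (p+q)/2,np.linalg.norm(p-q)
def blobs(im,lo,hi,roi,minA=4):
    h=cv2.cvtColor(im,cv2.COLOR_RGB2HSV); m=cv2.inRange(h,np.array(lo),np.array(hi))
    k=np.zeros_like(m);x0,y0,x1,y1=roi;k[y0:y1,x0:x1]=m[y0:y1,x0:x1]
    n,l,s,c=cv2.connectedComponentsWithStats(k)
    return [(s[i,4],np.round(c[i],1).tolist(),s[i,:4].tolist()) for i in range(1,n) if s[i,4]>=minA],k
E
python3 - <<'E'
from h import *
F={}
for n,roi in [("scene",(170,120,330,280)),("side",(190,130,340,300))]:
    f=F[n]=optics.grab_frame(n); im=f["image"]
    for nm,lo,hi in [("orange",(3,180,150),(14,255,255)),("yellow",(18,120,100),(32,255,255)),("red",(0,150,80),(4,255,255)),("red2",(172,130,80),(180,255,255)),("green",(60,90,30),(85,255,255))]:
        b,m=blobs(im,lo,hi,roi); print(n,nm,b)
        if nm=="green":
            c=max(cv2.findContours(m,cv2.RETR_EXTERNAL,cv2.CHAIN_APPROX_NONE)[0],key=cv2.contourArea)
            print(cv2.approxPolyDP(cv2.convexHull(c),3,True)[:,0].tolist())
    x0,y0,x1,y1=roi
    cv2.imwrite(f"pics/{n}z.png",cv2.resize(im[y0:y1,x0:x1,::-1],None,fx=3.7 if n=="scene" else 3.5,fy=3.7 if n=="scene" else 3.5,interpolation=cv2.INTER_CUBIC))
E
```

```text
scene orange []
scene yellow [(np.int32(62), [327.4, 165.6], [324, 157, 6, 17]), (np.int32(16), [247.6, 180.1], [244, 178, 8, 4]), (np.int32(121), [270.9, 223.8], [267, 215, 9, 18])]
scene red [(np.int32(9), [278.6, 207.0], [277, 206, 5, 3])]
scene red2 []
scene green []Traceback (most recent call last):
  File "<stdin>", line 8, in <module>
ValueError: max() iterable argument is empty
```

```bash
python3 - <<'E'
from h import *
for n,roi,pts in [("scene",(170,120,330,280),[(221,170),(226,240),(271,225),(279,206),(221,207)]),("side",(190,130,340,300),[(290,166),(250,270),(300,220),(237,240),(243,211)])]:
    im=cv2.imread(f"pics/{n}0.png"); h=cv2.cvtColor(im,cv2.COLOR_BGR2HSV)
    print(n,[h[v,u].tolist() for u,v in pts])
    x0,y0,x1,y1=roi
    cv2.imwrite(f"pics/{n}z.png",cv2.resize(im[y0:y1,x0:x1],None,fx=3.5,fy=3.5,interpolation=cv2.INTER_CUBIC))
E
```

```text
scene [[13, 173, 229], [69, 82, 130], [21, 148, 124], [4, 129, 218], [15, 122, 213]]
side [[16, 152, 216], [67, 81, 113], [67, 78, 143], [3, 135, 168], [21, 160, 124]]
```

View pics/scenez.png

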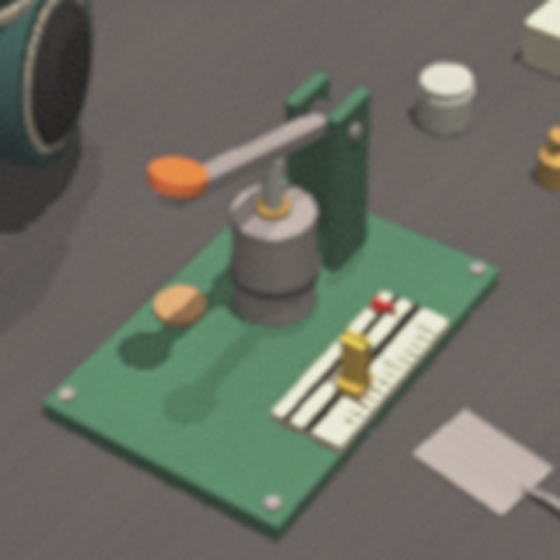

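View pics/sidez.png

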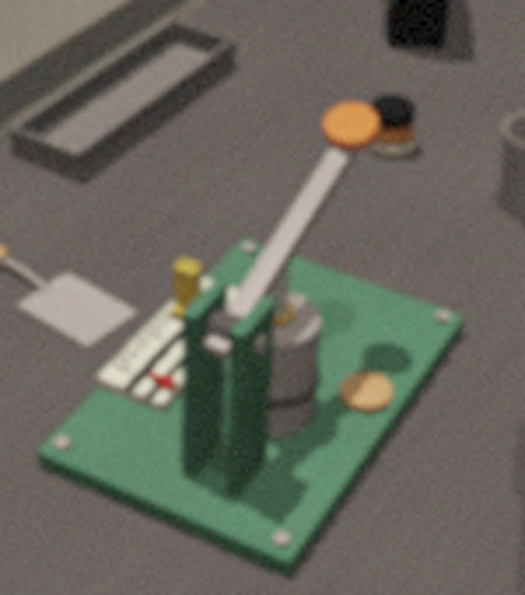

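The zooms are clear: all four plate corners are visible in the side view and three in the scene view. I'll fit the press pose from the top-face corners (z=20) and triangulate the pad, marker and follower.

```bash
cat > m.py <<'E'
from h import *
def measure():
    R={"scene":(170,120,330,280),"side":(190,130,340,300)}; F={};B={}
    for n in R:
        f=F[n]=optics.grab_frame(n); im=f["image"]
        f["o"]=blobs(im,(5,145,140),(18,255,255),(200,150,240,190) if n=="scene" else (275,150,310,185))[0]
        f["y"]=blobs(im,(18,110,60),(32,255,255),(255,195,300,250) if n=="scene" else (225,190,260,230))[0]
        f["r"]=blobs(im,(0,110,80),(8,255,255),(255,195,300,250) if n=="scene" else (215,215,255,255))[0]
        f["g"]=blobs(im,(55,60,90),(85,255,255),R[n],50)
    return F
E
python3 - <<'E'
from m import *
F=measure()
for n in F:
    f=F[n]
    for k in "oyr": print(n,k,f[k])
    c=max(cv2.findContours(f["g"][1],cv2.RETR_EXTERNAL,cv2.CHAIN_APPROX_NONE)[0],key=cv2.contourArea)
    print(cv2.approxPolyDP(cv2.convexHull(c),2.5,True)[:,0].tolist())
big=lambda f,k:max(f[k],key=lambda b:b[0])[1]
S,D=F["scene"],F["side"]
for k in "oyr":
    try: print(k,tri(S,big(S,k),D,big(D,k)))
    except Exception as e: print(k,e)
E=lambda p:(np.array(p)/3.5)
sc=[E(p)+[170,120]-.4 for p in [(47,403),(275,524),(498,270)]]
sd=[E(p)+[190,130]-.4 for p in [(247,239),(463,320),(291,562),(41,452)]]
print("scene");[print(np.round(plane(S,p,20),1)) for p in sc]
print("side");[print(np.round(plane(D,p,20),1)) for p in sd]
E
```

```text
scene o [(np.int32(144), [220.3, 170.1], [213, 165, 16, 11])]
scene y [(np.int32(132), [270.8, 223.9], [266, 215, 10, 19])]
scene r [(np.int32(17), [278.4, 206.9], [276, 205, 6, 4])]
[[311, 197], [250, 270], [183, 235], [234, 186], [275, 181]]
side o [(np.int32(146), [290.1, 165.4], [283, 160, 15, 12])]
side y [(np.int32(86), [242.4, 210.7], [240, 204, 7, 17])]
side r [(np.int32(12), [236.8, 239.0], [235, 238, 5, 3])]
[[321, 221], [272, 290], [202, 260], [218, 241], [274, 204]]
o (array([485.74665837, -47.30797207, 236.44398631]), np.float64(1.639117721233504))
y (array([602.52580084,  14.87118785,  63.33639732]), np.float64(5.754189928384562))
r (array([562.40043864, 105.58110655,  34.38368141]), np.float64(2.2847793961842484))
scene
[ 404.8 -133.4   20. ]
[ 625.1 -120.2   20. ]
[608.5 213.7  20. ]
side
[ 626.6 -121.9   20. ]
[ 400.  -127.8   20. ]
[381.3 204.1  20. ]
[607.3 217.1  20. ]
```

```bash
cat > pose.py <<'E'
import numpy as np
W=np.array([[404.8,-133.4],[625.1,-120.2],[608.5,213.7],[626.6,-121.9],[400,-127.8],[381.3,204.1],[607.3,217.1]])
L=np.array([[-130,-170],[100,-170],[100,170],[100,-170],[-130,-170],[-130,170],[100,170]],float)
w=W-W.mean(0); l=L-L.mean(0)
th=np.arctan2((l[:,0]*w[:,1]-l[:,1]*w[:,0]).sum(),(l*w).sum())
c,s=np.cos(th),np.sin(th); R2=np.array([[c,-s],[s,c]]); t=W.mean(0)-R2@L.mean(0)
R3=np.eye(3);R3[:2,:2]=R2
def tow(p): p=np.array(p,float); return R3@p+np.r_[t,0]
def tol(p): return R3.T@(np.array(p)-np.r_[t,0])
E
python3 - <<'E'
from pose import *
print(th,t); print(np.round(L@R2.T+t-W,1).tolist())
for n,p in [("pad",(485.7,-47.3,236.4)),("marker",(602.5,14.9,63.3)),("foll",(562.4,105.6,34.4))]: print(n,np.round(tol(p),1))
print("pad exp", tow([-40,110-210*np.cos(.3),236]),tow([70,60,30]))
from h import *
f=optics.grab_frame("scene");g=optics.grab_frame("side")
print("foll sc",tol(plane(f,(278.4,206.9),37)),"sd",tol(plane(g,(236.8,239),37)))
E
```

```text
0.05442230682191266 [519.19536849  42.97205082]
[[-6.2, -0.4], [3.2, -1.1], [1.3, 4.5], [1.7, 0.6], [-1.4, -6.0], [-1.2, 1.5], [2.5, 1.1]]
pad [-38.4 -88.3 236.4]
marker [ 81.7 -32.6  63.3]
foll [46.5 60.2 34.4]
pad exp [484.18394101 -49.69026329 236.        ] [585.82800473 106.69090036  30.        ]
foll sc [46.96839841 57.23013543 37.        ] sd [45.96507731 63.26346537 37.        ]
```

The fit agrees with the expected values: pad at own (-38,-88,236), follower at y≈60, marker at (82,-33). I'll move above the pad with the fingers closed.

```bash
cat >> pose.py <<'E'
Rt=np.array([[s,-c,0],[-c,-s,0],[0,0,-1.]])
Phi=np.linspace(-.3,.3,601)
Zt=160+210*np.sin(Phi)+19*np.cos(Phi); Yt=110-210*np.cos(Phi)+19*np.sin(Phi)
def tip(z,dy=0,dx=-39): return tow([dx,np.interp(z,Zt,Yt)+dy,z+11])
E
python3 - <<'E'
from pose import *
from h import *
arm.move_l([270,-618,300]); 
p=tip(262); p[2]=300; arm.movep(p,Rt); arm.command_gripper(0,30)
arm.move_l(tip(258),100)
o=arm.get_obs(); print(o["time_s"],o["tool_pos"],tip(258),o["wrist_force"],o["grip_width"],np.abs(o["tool_rot"]-Rt).max())
f=optics.grab_frame("scene");g=optics.grab_frame("side")
im=np.hstack([cv2.resize(f["image"][110:260,170:320],None,fx=2.6,fy=2.6),cv2.resize(g["image"][110:260,220:370],None,fx=2.6,fy=2.6)])
cv2.imwrite("pics/above.png",im[:,:,::-1])
E
```

```text
4.35 [484.70800635 -44.01382097 268.55552817] [484.87703636 -44.02929692 269.        ] [0.20447309 0.74026108 1.15825641] 0.0008366193941775525 0.0008593754312303951
```

View pics/above.png

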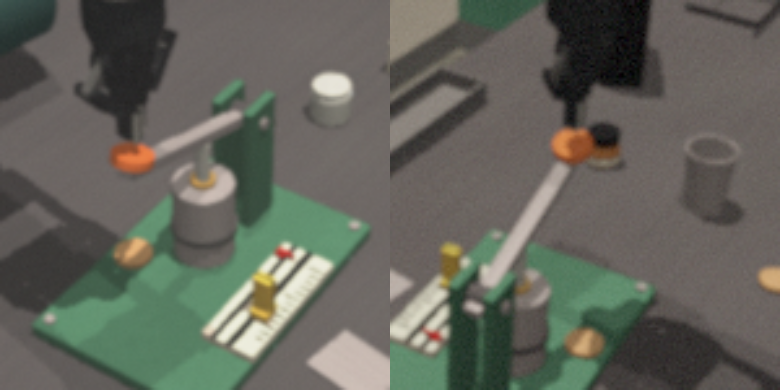

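The closed fingertips are just above the pad, centred in both views. I'll descend in small steps along the lever's arc, watching the force.

```bash
cat > press.py <<'E'
from pose import *
from h import *
import json
def F(n=4,dt=.03):
    v=[]
    for _ in range(n): arm.dwell(dt); v.append(arm.get_obs()["wrist_force"])
    return np.mean(v,0)
b=F(5); print("bias",b)
z=258; log=[]
while z>196:
    z-=4 if z>212 else 2.5
    arm.move_l(tip(z),30); f=F(2)-b; o=arm.get_obs(); log.append((z,round(f[2],2))); 
    if f[2]>6.3: break
print(log,o["time_s"],f)
json.dump(b.tolist(),open("b.json","w"))
E
python3 press.py
```

```text
bias [0.25576665 0.28947526 0.07194319]
[(254, np.float64(0.77)), (250, np.float64(0.47)), (246, np.float64(0.16)), (242, np.float64(0.6)), (238, np.float64(1.54)), (234, np.float64(2.43)), (230, np.float64(1.9)), (226, np.float64(2.18)), (222, np.float64(1.17)), (218, np.float64(1.44)), (214, np.float64(1.14)), (210, np.float64(2.27)), (207.5, np.float64(0.93)), (205.0, np.float64(1.29)), (202.5, np.float64(1.58)), (200.0, np.float64(1.84)), (197.5, np.float64(1.31)), (195.0, np.float64(1.77))] 10.775 [-0.01783178  1.21324001  1.77334462]
```

```bash
cat > press2.py <<'E'
from pose import *
from h import *
import json
b=np.array(json.load(open("b.json")))
def F(n=4,dt=.03):
    v=[]
    for _ in range(n): arm.dwell(dt); v.append(arm.get_obs()["wrist_force"])
    return np.mean(v,0)-b
z=arm.get_obs()["tool_pos"][2]-11; z=195.; log=[]
while z>146:
    z-=1.5; arm.move_l(tip(z),25); f=F(3); log.append((z,round(float(f[2]),2)))
    if f[2]>6.5: break
o=arm.get_obs();print(log,o["time_s"],f,o["tool_pos"])
f=optics.grab_frame("scene");g=optics.grab_frame("side")
im=np.hstack([cv2.resize(f["image"][110:260,170:320],None,fx=2.6,fy=2.6),cv2.resize(g["image"][110:260,220:370],None,fx=2.6,fy=2.6)])
cv2.imwrite("pics/pressed.png",im[:,:,::-1])
E
python3 press2.py
```

```text
[(193.5, 2.19), (192.0, 1.72), (190.5, 2.54), (189.0, 2.29), (187.5, 2.01), (186.0, 3.53), (184.5, 5.2), (183.0, 7.23)] 13.575 [-0.97967318  2.29915247  7.23405206] [485.7336889  -58.56120637 194.38715238]
```

View pics/pressed.png

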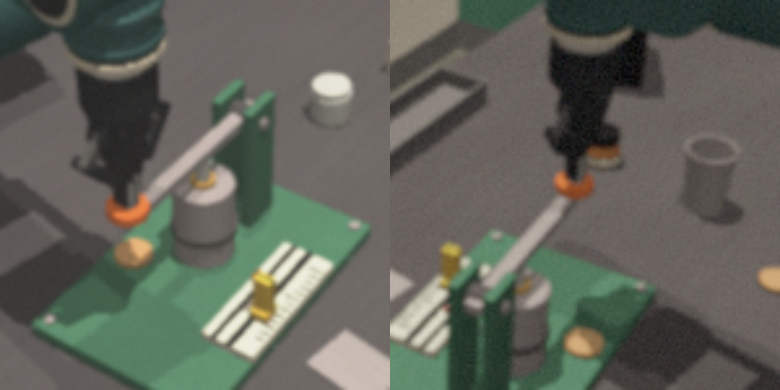

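The pad is down to about level, and the force climbs at about 1.2 N/mm from z≈187, so it has reached the sample. The follower has moved behind the marker's fin in the scene view. I'll lean to about 12 N, hold, then release slowly.

```bash
cat > press3.py <<'E'
from pose import *
from h import *
import json
b=np.array(json.load(open("b.json")))
def F(n=4,dt=.03):
    v=[]
    for _ in range(n): arm.dwell(dt); v.append(arm.get_obs()["wrist_force"])
    return np.mean(v,0)-b
z=183.; log=[]
while z>176:
    z-=1.0; arm.move_l(tip(z),20); f=F(4); log.append((z,round(float(f[2]),2)))
    if f[2]>11.3: break
f=F(16); print(log,"hold",f)
for zz in np.arange(z+10,262,10): arm.move_l(tip(min(zz,240)) if zz<240 else tip(zz),60)
arm.move_l(tip(262)+[0,0,50],120)
o=arm.get_obs();print(o["time_s"],o["tool_pos"],o["wrist_force"]-b)
f=optics.grab_frame("scene");g=optics.grab_frame("side")
for n,q in (("scene",f),("side",g)): cv2.imwrite(f"pics/{n}1.png",q["image"][:,:,::-1])
im=np.hstack([cv2.resize(f["image"][110:260,170:320],None,fx=2.6,fy=2.6),cv2.resize(g["image"][140:290,200:350],None,fx=2.6,fy=2.6)])
cv2.imwrite("pics/rel.png",im[:,:,::-1])
E
python3 press3.py
```

```text
[(182.0, 8.54), (181.0, 9.88), (180.0, 11.53)] hold [-3.09251343  3.02340232 11.34373656]
18.5 [484.8512029  -44.04165963 322.44672549] [ 0.46421056  0.04106658 -0.62136766]
```

View pics/rel.png

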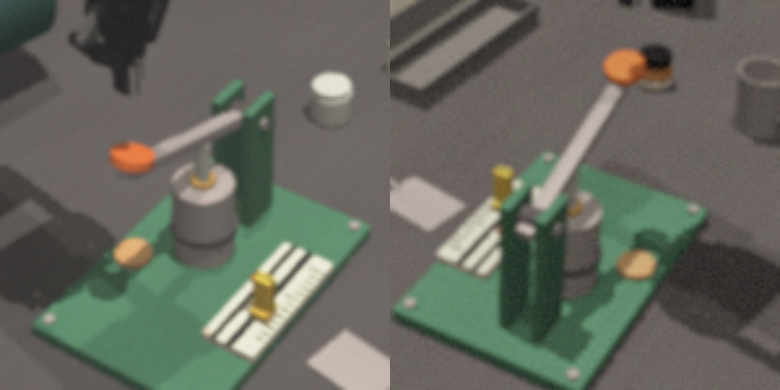

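The lever is back up and the hold was 11.3 N. The follower is hidden behind the fin or post in both fixed views, so I'll use the wrist camera from above.

```bash
python3 - <<'E'
from pose import *
from h import *
p=tow([42,-8,262]); arm.movep(p,Rt); arm.dwell(.2)
f=optics.grab_frame("wrist"); im=f["image"]; cv2.imwrite("pics/w1.png",cv2.resize(im[:,:,::-1],(768,576),interpolation=cv2.INTER_CUBIC))
import pickle; pickle.dump(f,open("w1.pkl","wb"))
print(arm.get_obs()["time_s"],f["origin"])
for nm,lo,hi in [("y",(18,110,60),(32,255,255)),("r",(0,110,60),(8,255,255)),("r2",(172,110,60),(180,255,255))]:
    print(nm,blobs(im,lo,hi,(0,0,512,384),8)[0])
E
```

```text
19.425 [631.13439213  41.30267456 394.8430563 ]
y [(np.int32(911), [17.8, 141.2], [0, 128, 39, 28]), (np.int32(378), [272.5, 141.4], [263, 131, 19, 23]), (np.int32(171), [219.0, 247.2], [210, 241, 20, 19])]
r [(np.int32(103), [240.8, 162.5], [236, 153, 10, 16])]
r2 []
```

View pics/w1.png

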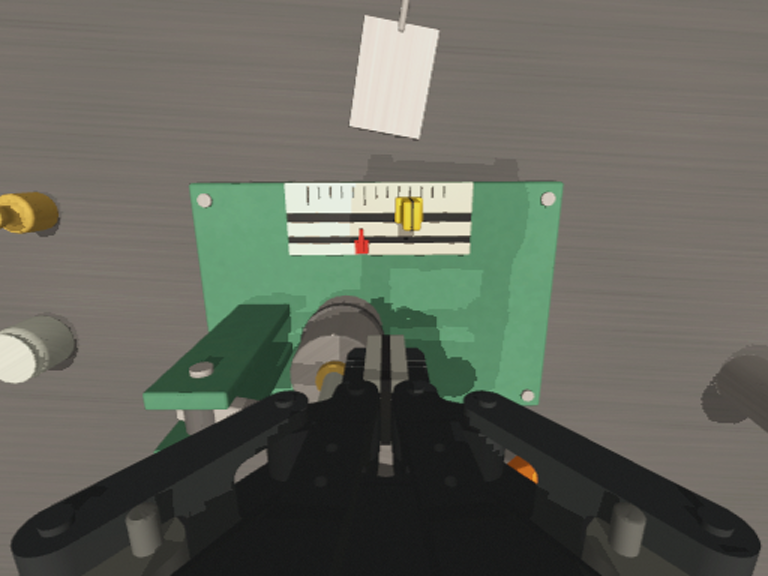

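The wrist view shows the follower pointer at (361,241) and the marker fin at (411,213) in the 1.5x image. I'll zoom in and convert to press coordinates.

```bash
python3 - <<'E'
from pose import *
from h import *
import pickle
f=pickle.load(open("w1.pkl","rb")); im=f["image"]
cv2.imwrite("pics/w1z.png",cv2.resize(im[115:180,185:320,::-1],None,fx=5.9,fy=5.9,interpolation=cv2.INTER_CUBIC))
for n,uv,z in [("cornBL",(190/1.5,183/1.5),20),("cornR",(562/1.5,181.5/1.5),20),("corn low right",(537/1.5,404/1.5),20),("foll",(240.8,162.5),38),("strip L top",(285/1.5,183/1.5),30),("strip R top",(472/1.5,182/1.5),30),("strip R bot",(471/1.5,255/1.5),30)]:
    print(n,np.round(tol(plane(f,uv,z)),1))
E
```

```text
cornBL [ 99.5 167.3  20. ]
cornR [ 100.1 -167.3   20. ]
corn low right [-127.4 -167.9   20. ]
foll [47.2 13.3 38. ]
strip L top [99.6 79.5 30. ]
strip R top [100.2 -84.2  30. ]
strip R bot [ 35. -87.  30.]
```

View pics/w1z.png

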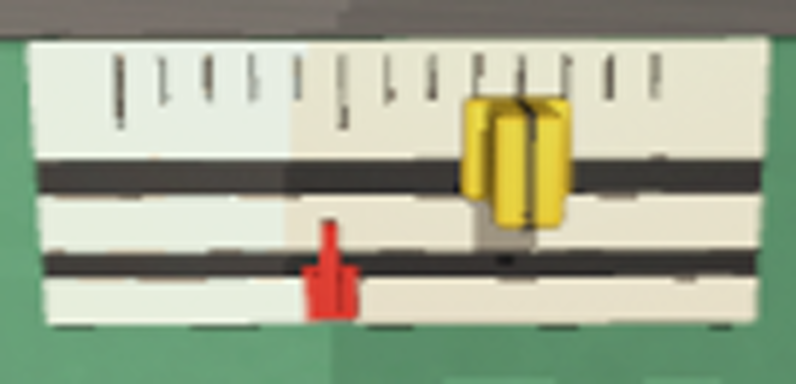

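```bash
python3 - <<'E'
from pose import *
from h import *
import pickle
f=pickle.load(open("w1.pkl","rb"))
q=lambda u,v:(185+(u+.5)/5.9-.5,115+(v+.5)/5.9-.5)
for n,uv,z in [("fin top ctr",(530,171),87),("fin top L",(495,171),87),("fin top R",(566,171),87),("follL",(304,290),38),("follR",(357,290),38),("follow tip",(330,222),38),("tick0",(120,90),30),("tick5",(343,90),30),("tick12",(655,90),30),("foot L",(463,150),43)]:
    print(n,np.round(tol(plane(f,q(*uv),z)),1))
E
```

```text
fin top ctr [ 77.6 -28.1  87. ]
fin top L [ 77.6 -21.4  87. ]
fin top R [ 77.6 -35.   87. ]
follL [45.5 19.6 38. ]
follR [45.5  7.6 38. ]
follow tip [60.9 13.4 38. ]
tick0 [89.5 60.4 30. ]
tick5 [89.4 10.4 30. ]
tick12 [ 89.3 -59.6  30. ]
foot L [ 77.3 -16.3  43. ]
```

Ticks read 60.4, 10.4 and -59.6 against 60, 10 and -60 expected, so the frame is good to under 1 mm. The follower is at own y=13.5 and the marker at (77.6,-28.1). I'll grip the fin and slide it +41.6 mm.

```bash
python3 - <<'E'
from pose import *
from h import *
arm.movep(tow([79.5,-28.1,150]),Rt); arm.command_gripper(50,20)
arm.move_l(tow([79.5,-28.1,64]),100)
arm.command_gripper(0,20); o=arm.get_obs(); print(o["time_s"],o["grip_width"],tol(o["tool_pos"]),o["wrist_force"])
y0=tol(o["tool_pos"])[1]
arm.move_l(tow([79.5,13.5,64]),40); arm.dwell(.2)
o=arm.get_obs(); print(tol(o["tool_pos"]),o["wrist_force"],o["grip_width"])
arm.command_gripper(50); arm.move_l(tow([79.5,13.5,150]),120); arm.movep(tow([42,-8,262]),Rt); arm.command_gripper(0); arm.dwell(.2)
f=optics.grab_frame("wrist"); im=f["image"]
import pickle; pickle.dump(f,open("w2.pkl","wb"))
cv2.imwrite("pics/w2z.png",cv2.resize(im[115:180,185:320,::-1],None,fx=5.9,fy=5.9,interpolation=cv2.INTER_CUBIC))
cv2.imwrite("pics/w2.png",im[:,:,::-1]);g=optics.grab_frame("scene")
cv2.imwrite("pics/scene2.png",g["image"][:,:,::-1]); print(arm.get_obs()["time_s"])
E
```

```text
21.925 13.504425384231071 [ 79.70784775 -28.13302324  64.50592643] [-1.24141623 -0.58494795  4.53161447]
[79.64042837 13.57506283 64.52150172] [-1.83201577  1.24623831  6.2044963 ] 13.793857604452823
26.0083
```

View pics/w2z.png

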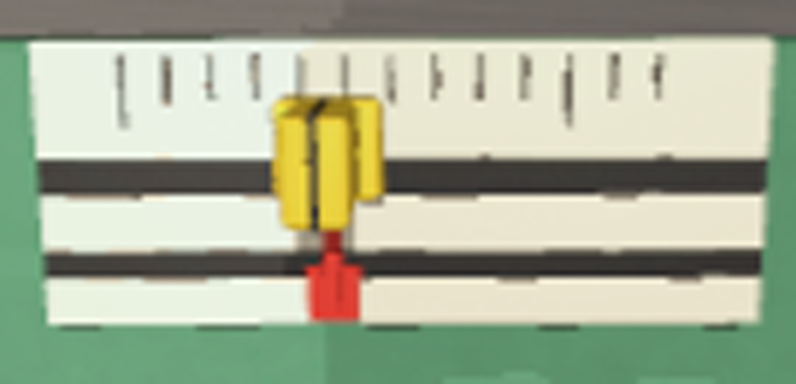

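View pics/scene2.png

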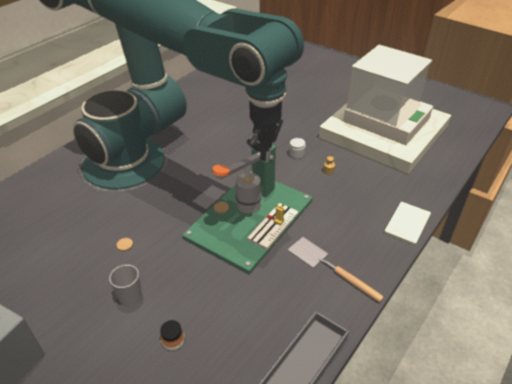

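```bash
python3 - <<'E'
from pose import *
from h import *
import pickle
f=pickle.load(open("w2.pkl","rb"))
q=lambda u,v:(185+(u+.5)/5.9-.5,115+(v+.5)/5.9-.5)
for n,uv,z in [("fin top ctr",(315.5,171),87),("fin L",(279,171),87),("fin R",(352,171),87),("follL",(308,290),38),("follR",(360,290),38),("tick5",(344.5,90),30),("foot R",(382,150),43)]:
    print(n,np.round(tol(plane(f,q(*uv),z)),1))
E
```

```text
fin top ctr [77.7 13.7 87. ]
fin L [77.7 20.7 87. ]
fin R [77.7  6.7 87. ]
follL [45.5 19.3 38. ]
follR [45.5  7.5 38. ]
tick5 [89.3 10.7 30. ]
foot R [77.3  2.1 43. ]
```

The fin is at 13.7 (14.1 from the foot edge) and the follower at 13.4, so they are level to within about 0.7 mm. The lever is up and the arm is clear, so I'll hand in.

```bash
python3 -c "
from station import arm
print(arm.get_obs()['wrist_force']); arm.hand_in(); print(arm.get_obs()['time_s'])"
```

```text
[-0.45021246  0.58427244 -0.3490848 ]
the job is handed in; nothing more can be done
the job is handed in; nothing more can be done
```

The job is done and handed in at about 26 s of the 51 s allowed; no verdict is reported.

- **Press:** I pressed the orange pad slowly along the lever's arc. It firmed up with the pad top about 187 mm above the table. I held it at about 11.3 N; the highest reading I took was 11.5 N. Then I let the lever back up, and the last scene picture shows it at rest.
- **Follower:** It was hidden in both fixed cameras, so I read it with the wrist camera from above. It stood at the press's own y = 13.4 mm, about 46 mm from its start. The scale ticks measured within 0.7 mm of where they should be.
- **Marker:** I gripped the yellow fin and slid it from -28.1 mm to a final 13.7 mm by the fin, or 14.1 mm by the foot edge. That is level with the follower to about 0.3–0.7 mm, against the 4 mm limit.
- **Last checks:** The follower did not move during the slide. I saw no moved object in the last scene picture, but I did not measure the loose objects. The arm was clear of everything, with the wrist force near zero.

No check failed. The early plate corners from the fixed cameras scattered by up to 6 mm, but the wrist view settled the press position.

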